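# Hand a hammer over the shop counter, handle first

### The arm

A 6-joint arm with a two-finger parallel gripper is mounted at the origin on the work surface. World frame = base frame: x ahead of the robot, y to its left, z up, the work surface at z = 0. Lengths are in mm, angles in rad, forces in N, time in s.
With the tool pointing down it reaches from about 375 to 825 mm from the base axis. Payload 5.5 kg.
Tool frame: the origin (TCP) lies at the very end of the fingers, on their centre line; the grasp point (between the pads) lies 19 mm behind it; z points along the fingers, y is the line along which they close (so a half turn about z gives the same grasp; the last joint's range is limited). The gripper opens to 85 mm and grips with 20 to 120 N. Pads are 22 mm wide; open, the fingers measure 114 mm over their backs; the gripper's body (76 mm by 85 mm) begins 54 mm behind the grasp point. The pads swing forward as they close: fully open they stand 13 mm farther back than shut.
Start: joints at [-1.106, 0.314, -0.047, 1.21, 0, 1.571], TCP at [268.943, -536.344, 231.299] pointing down, gripper open.
Joint ranges: [-2.67, 2.67], [-0.69, 1.73], [-1.03, 1.25], [-2.08, 2.16], [-1.42, 1.45], [-3.14, 3.14]. Speed limits (rad/s): [2.39, 2.39, 3.01, 3.14, 3.14, 3.14].

### API

Orientations are given as a unit quaternion [w, x, y, z].
In Python, from station import bot gives the robot as it stands.
- The arm moves only by the tool move_arm, never from a script. Its argument "deltas" is text: rows parted by semicolons, each of 7 numbers parted by spaces: the shift along the tool's x, y, z in m, then the turn, a rotation vector about the tool's x, y, z in degrees, then the finger opening in m, from 0 to 0.0854. In form: x y z rx ry rz claw; .... A call has 1 to 5 rows; each row shifts and turns the commanded pose from where the row before left it, along the tool's axes as they then stand; what a row does not reach is not made up. A row lasts 1/8 s, in which the tool goes at most 62.5 mm and 10.7 degrees, less where a joint would pass 70% of its speed; a pose out of reach is approached as far as the arm can. A call with a gripper value outside its range is refused whole. The fingers move at their own pace and stop on an object; "squeeze" is the grip in N (left out, the last holds). Time passes only in rows, so rows that do not move let the fingers close. It gives the time, the measured TCP pose, the force, the opening and the grip force at its end, in the units of the state.
- bot.sense(): the state, without advancing time (a new reading comes with each control period).
- bot.camera(name): name is "side" or "top"; returns the picture (400x640x3 uint8, blue, green, red); there is no depth.
- bot.camera_params(name): a dict with "mtx" (3x3 intrinsics, pixels), "world_from_camera" (4x4, takes a point from camera to world coordinates). Camera axes: x right, y down, z forward; pixel columns grow to the right and rows downward; lengths in mm; the calibration is good to about 2 mm. A picture is of the moment at which its call begins. camera_params takes no time and is no camera call.
- bot.hand_in(): hands the job in; it is judged then, once.
The state is a dict: "t": time; "joint_positions": joint angles; "dq": joint speeds; "effort": joint torques, N m; "tcp_pos": TCP position; "ee_rot": TCP orientation; "force": force on the tool from outside, world axes, zero at the start; "ft_torque": the same for the moment, N m; "grip_width": opening from 0.0 (shut) to 1.0 (fully open); "grip_force": force on a finger pad.
Only numpy, scipy, OpenCV 4.12 (cv2) and the standard library are available. Lean on these libraries where they do the work, as an engineer would, in place of code of your own. Each camera call takes 0.05 s, during which the arm holds its last target. There are 200 camera calls.

### The job

A customer across the counter wants the claw hammer, the one in the wooden rack whose head ends in a forked claw: draw it up out of the rack and turn it level. Finish still holding it there, motionless, handle pointing to the far side where the customer stands and the handle's end over the black rubber mat, the whole hammer at least 15 cm above the counter. Leave the other hammers and everything else on the counter where they are.

Things in the scene. Friction and masses are not known exactly. Their poses are not given: they have to be found in the camera images.
- claw_hammer: the claw hammer, short, 0.24 to 0.42 kg, hanging head up in one of the rack's four holes (which one varies). Origin: centre of the head's underside, on the handle's axis. z runs from handle to head (up while it hangs), x along the head to the round striking face, y across the head. It balances within 25 mm of the origin, near the head
- head (a point): centre of the claw hammer's head, 13 mm above the hammer's origin, same axes. Middle of the head: steel block 64 (x) by 24 (y) by 26 mm (z) with flat cheeks to grip across y. The round face (26 mm diameter) reaches x = +54 mm; two claw tines, forked and drooping a little, reach about x = -72 mm
- handle_end (a point): free end of the claw hammer's round wooden handle, 140 mm below the hammer's origin along its z, same axes; handle 21 mm in diameter, 25 mm in its lowest 60 mm
- rack: fixed plywood rack, 110 (x) by 400 mm (y), origin at the centre of its underside, z up. Top board 130 to 145 mm up, four 36 mm square holes at x = 0, y = -142.5, -47.5, 47.5, 142.5 mm; the handles hang in them, their ends 25 mm above the counter
- rack_rest (a point): point midway between the rack's two battens, 165 mm above the counter at the rack's centre. The battens (15 mm wide, 20 mm high, 38 mm apart) run along the rack's y on its top board; the heads lie across them within 0.2 rad of the rack's x, so fingers have 20 mm free depth below the middle of a head
- mat: fixed flat rubber counter mat, 160 mm (x) by 160 mm (y), 4 mm thick, origin at the centre of its underside, z up; its x axis points away from the robot, to the customer
- ball_hammer: steel-headed hammer like the claw hammer (same wooden handle, 140 mm below the head; head underside at the origin) but with a ball (25 mm) at the other end instead of the claw, head 112 mm long; it hangs in another hole of the rack and must stay there
- wedge_hammer: steel-headed hammer like the claw hammer (same wooden handle, 140 mm below the head; head underside at the origin) but with a solid stepped wedge at the other end instead of the claw, head 117 mm long; it hangs in another hole of the rack and must stay there
- club_hammer: steel-headed hammer like the claw hammer (same wooden handle, 140 mm below the head; head underside at the origin) but with a plain block head 94 by 32 by 30 mm; it hangs in another hole of the rack and must stay there
- spray_can: can, 52 mm diameter, about 150 mm tall, origin at its underside; to be left alone
- jar: jar, 60 mm diameter, about 70 mm tall, origin at its underside; to be left alone
- carton: cardboard carton 100 by 70 by 60 mm, origin at its underside; to be left alone
- screwdriver: screwdriver lying along its x on the counter; to be left alone
- tape_measure: tape measure 68 by 36 by 62 mm, origin at its underside; to be left alone

How it is judged:
By the outcome, as a careful person would: the job done as asked, in the order asked, and still so for the second after the job is handed in, while the arm keeps its last pose, push and grip.
It also fails if it takes over 45 s, if anything falls off the work surface, if the arm or the gripper's body presses on something with over 40 N, if the wrist force passes 120 N, or if a joint passes its speed limit or range.

## Working session

There is one attempt and no reset: what is moved stays moved. The work goes in short steps, Python scripts to look and compute and a tool call to move; the robot and the scene stay as the last step left them, time stands still between calls to the robot, and variables do not carry over. Pictures are saved under pics/ and viewed, at most 10 in all, crops included, and the job is handed in when it is done.

Besides the shell and the picture viewer there is one more tool, called after "Emit:" as name(argument=value, ...), one argument or row to a line, values as JSON. move_arm: Moves the arm, as the interface text tells. Its arguments: {"type":"object","properties":{"deltas":{"type":"string"},"squeeze":{"type":"number"}},"required":["deltas"]}

```bash
mkdir -p pics; python3 - <<'E'
from station import bot
import cv2
for n in("top","side"):
    cv2.imwrite(f"pics/{n}1.png",bot.camera(n)); p=bot.camera_params(n); print(p["mtx"],p["world_from_camera"])
print(bot.sense())
E
```

```text
[[507.53855055   0.         317.96216463]
 [  0.         507.53855055 203.52746889]
 [  0.           0.           1.        ]] [[-1.96041287e-02 -9.92638547e-01  1.19517334e-01  3.87878811e+02]
 [-9.99772728e-01  2.04644335e-02  5.97496824e-03  1.23924856e+01]
 [-8.37683833e-03 -1.19373037e-01 -9.92814135e-01  1.54387290e+03]
 [ 0.00000000e+00  0.00000000e+00  0.00000000e+00  1.00000000e+00]]
[[470.05874971   0.         320.3876774 ]
 [  0.         470.05874971 195.15517086]
 [  0.           0.           1.        ]] [[-9.78100200e-01 -1.04998255e-01  1.79709112e-01  3.71580206e+02]
 [-2.07831439e-01  5.39289142e-01 -8.16071880e-01  1.01581177e+03]
 [-1.12290491e-02 -8.35549273e-01 -5.49300757e-01  7.75814312e+02]
 [ 0.00000000e+00  0.00000000e+00  0.00000000e+00  1.00000000e+00]]
{'t': 0.1, 'joint_positions': array([-1.10597297e+00,  3.14174359e-01, -4.79947607e-02,  1.21021111e+00,
       -5.56256367e-06,  1.57080232e+00]), 'dq': array([-0.00095832, -0.00016628,  0.00205751,  0.00091606, -0.00120559,
       -0.00098257]), 'effort': array([-1.53804608e-04, -5.40763986e+01,  3.40542197e+01,  1.11062836e-02,
       -1.00838761e-05,  2.65760048e-05]), 'tcp_pos': array([ 268.71716878, -535.86242633,  230.50249911]), 'ee_rot': array([-7.70018550e-04,  9.73114139e-01,  2.30322045e-01, -1.85115253e-04]), 'force': array([-0.68663998, -0.29958477,  1.0658814 ]), 'ft_torque': array([ 0.00619592, -0.00098703,  0.05012594]), 'grip_force': 0.0, 'grip_width': 1.0016459104524345}
```

View pics/top1.png

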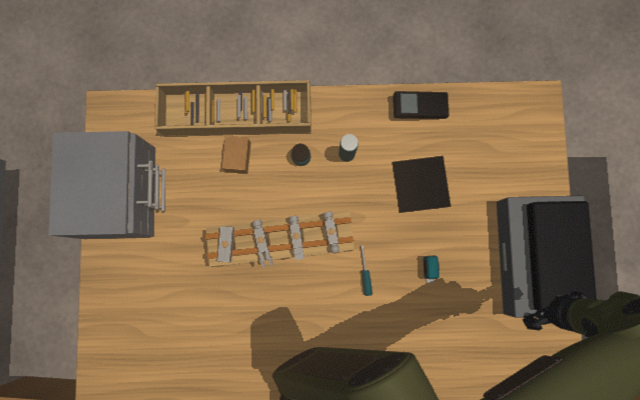

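View pics/side1.png

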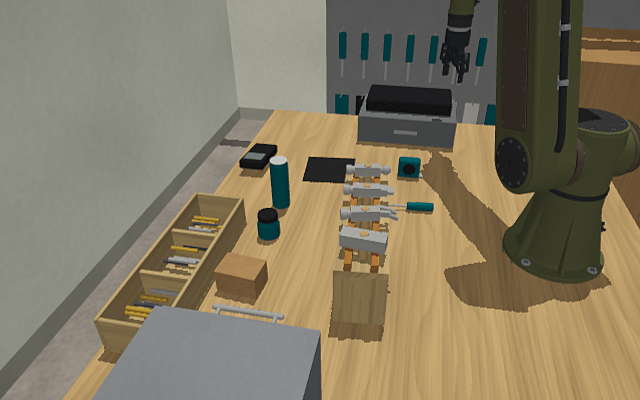

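```bash
python3 - <<'E'
import cv2,numpy as np
a=cv2.imread("pics/top1.png")[205:275,195:365]; b=cv2.imread("pics/side1.png")[150:260,325:425]
a=cv2.resize(a,(765,315),interpolation=cv2.INTER_CUBIC);b=cv2.resize(b,(255,280),interpolation=cv2.INTER_CUBIC)
c=np.zeros((600,800,3),np.uint8);c[:315,:765]=a;c[318:598,:255]=b
cv2.imwrite("pics/crop.png",c)
E
```

```text
(no output)
```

View pics/crop.png

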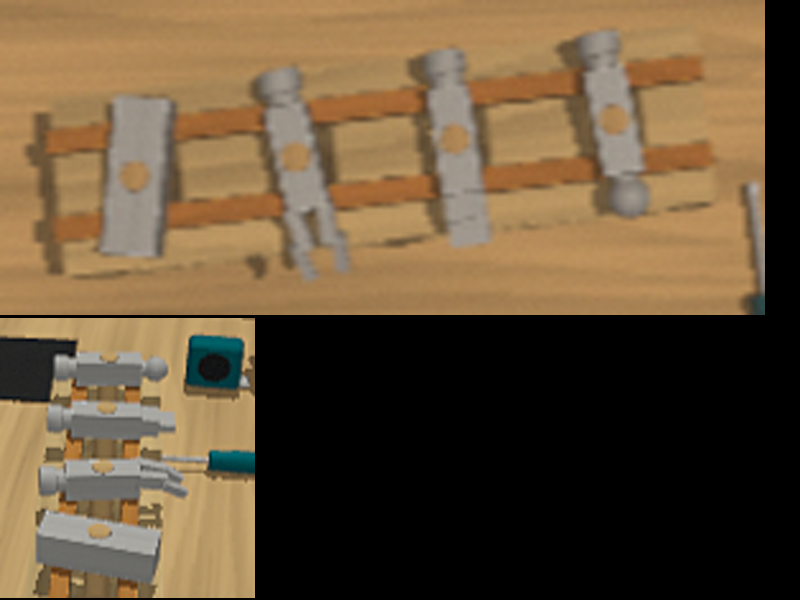

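```bash
cat > h.py <<'E'
import numpy as np,cv2
from station import bot
def ray(n,uv,z):
    p=bot.camera_params(n);T=np.array(p["world_from_camera"]);K=np.array(p["mtx"])
    d=T[:3,:3]@np.linalg.solve(K,[uv[0],uv[1],1]);o=T[:3,3];return o+d*(z-o[2])/d[2]
E
python3 - <<'E'
from h import *
im=cv2.imread("pics/top1.png")
c=lambda x,y:(x/4.5+195-.4,y/4.5+205-.4)
for n,x,y in [("club",135,176),("claw",295,157),("wedge",455,138),("ball",613,119)]: print(n,ray("top",c(x,y),191).round(1))
for n,x,y in [("blk far",286,103),("blk near",308,208)]: print(n,ray("top",c(x,y),191).round(1))
m=(im.max(2)<60).astype(np.uint8); m[:, :385]=0;m[:,460:]=0;m[:140]=0;m[220:]=0
cs,_=cv2.findContours(m,0,1);k=max(cs,key=cv2.contourArea);r=cv2.minAreaRect(k);print(r)
print("mat",ray("top",r[0],4).round(1));print([ray("top",q,4)[:2].round(1) for q in cv2.boxPoints(r)])
# side check of peg
s=lambda x,y:(x/2.55+325-.3,(y-318)/2.545+150-.3)
print("side claw peg",ray("side",s(103,467),191).round(1))
E
```

```text
club [448.1 271.3 191. ]
claw [457.4 176.4 191. ]
wedge [466.8  81.5 191. ]
ball [476.1 -12.3 191. ]
blk far [489.6 181.6 191. ]
blk near [427.2 168.9 191. ]
((421.14593505859375, 183.88250732421875), (50.0806999206543, 51.232444763183594), 83.1572265625)
mat [ 627.4 -295.7    4. ]
[array([ 697.2, -211.3]), array([ 713. , -368.7]), array([ 558.3, -379.2]), array([ 542.8, -223.7])]
side claw peg [457. 179. 191.]
```

Emit:
move_arm(
  deltas="0 0 -0.06 0 0 0 0.0854;0 0 -0.06 0 0 0 0.0854;0 0 -0.03 0 0 0 0.0854;0 0 0 0 0 0 0.0854",
)

```text
t: 0.6
tcp_pos: [269.4, -537.3, 383.9]
ee_rot: [0.002, 0.973, 0.23, 0.0]
force: [0.9, -1.0, -0.5]
grip_width: 0.996
grip_force: 0.0
```

```bash
python3 -c "
from h import *
s=bot.sense();print(s['joint_positions'].round(4),s['tcp_pos'].round(1),s['ee_rot'].round(4),s['force'])"
```

```text
[-1.106   0.3055  0.2848  1.5457 -0.      1.5708] [ 269.4 -537.3  383.9] [2.200e-03 9.731e-01 2.303e-01 5.000e-04] [ 0.94471047 -0.98280091 -0.5020989 ]
```

```bash
cat >> h.py <<'E'
from scipy.spatial.transform import Rotation as Ro, Slerp
def R0():
    s=bot.sense();return s['tcp_pos'],Ro.from_quat(np.roll(s['ee_rot'],-1))
def rows(p,R,p1,R1,n):
    "deltas (m, deg) in tool axes, n rows from pose p,R to p1,R1"
    w=(R.inv()*R1).as_rotvec()/n;S=Ro.from_rotvec(w);d=(np.array(p1)-p)/n
    for i in range(n):
        print(*(R.inv().apply(d)/1000).round(4),*np.degrees(w).round(2)); R=R*S
    return np.array(p1),R
def down(yaw): # tool x at yaw deg, z down
    return Ro.from_euler('z',yaw,degrees=True)*Ro.from_euler('x',180,degrees=True)
E
python3 -c "
from h import *
p,R=R0()
p,R=rows(p,R,[470,-150,375],down(26.6),8);print()
p,R=rows(p,R,[457,177,320],down(11.5),7)"
```

```text
0.0441 -0.032 0.001 0.03 0.0 0.0
0.0441 -0.032 0.001 0.03 0.0 0.0
0.0441 -0.032 0.001 0.03 0.0 0.0
0.0441 -0.0321 0.001 0.03 0.0 0.0
0.0441 -0.0321 0.001 0.03 0.0 0.0
0.0441 -0.0321 0.0011 0.03 0.0 0.0
0.0441 -0.0321 0.0011 0.03 0.0 0.0
0.0441 -0.0321 0.0011 0.03 0.0 0.0

0.0193 -0.0426 0.0079 0.0 -0.0 2.16
0.0176 -0.0433 0.0079 0.0 -0.0 2.16
0.016 -0.0439 0.0079 0.0 -0.0 2.16
0.0143 -0.0445 0.0079 0.0 -0.0 2.16
0.0126 -0.045 0.0079 0.0 -0.0 2.16
0.0109 -0.0455 0.0079 0.0 -0.0 2.16
0.0092 -0.0458 0.0079 0.0 -0.0 2.16
```

Emit:
move_arm(
  deltas="0.044 -0.032 0.001 0 0 0 0.06;0.044 -0.032 0.001 0 0 0 0.06;0.044 -0.032 0.001 0 0 0 0.06;0.044 -0.032 0.001 0 0 0 0.06",
)

```text
t: 1.1
tcp_pos: [368.9, -341.1, 375.5]
ee_rot: [-0.001, 0.973, 0.23, -0.001]
force: [1.2, -0.1, 0.7]
grip_width: 0.7
grip_force: 0.0
```

Emit:
move_arm(
  deltas="0.044 -0.032 0.001 0 0 0 0.06;0.044 -0.032 0.001 0 0 0 0.06;0.044 -0.032 0.001 0 0 0 0.06;0.044 -0.032 0.001 0 0 0 0.06",
)

```text
t: 1.6
tcp_pos: [468.8, -147.9, 371.6]
ee_rot: [-0.001, 0.973, 0.23, -0.001]
force: [1.2, -1.2, -1.0]
grip_width: 0.704
grip_force: 0.0
```

Emit:
move_arm(
  deltas="0.019 -0.043 0.008 0 0 2.15 0.06;0.018 -0.043 0.008 0 0 2.15 0.06;0.016 -0.044 0.008 0 0 2.15 0.06;0.014 -0.0445 0.008 0 0 2.15 0.06",
)

```text
t: 2.1
tcp_pos: [460.0, 38.6, 339.4]
ee_rot: [-0.0, 0.988, 0.156, -0.001]
force: [0.2, -0.9, -0.7]
grip_width: 0.699
grip_force: 0.0
```

Emit:
move_arm(
  deltas="0.0125 -0.045 0.008 0 0 2.15 0.06;0.011 -0.0455 0.008 0 0 2.15 0.06;0.009 -0.046 0.008 0 0 2.15 0.06;0 0 0 0 0 0 0.06;0 0 0 0 0 0 0.06",
)

```text
t: 2.72
tcp_pos: [465.1, 135.1, 317.4]
ee_rot: [-0.018, 0.992, 0.129, -0.003]
force: [0.5, 0.1, 1.5]
grip_width: 0.705
grip_force: 0.0
```

```bash
python3 -c "
from h import *
s=bot.sense();p,R=R0();print(s['joint_positions'].round(3),p.round(1),R.as_matrix().round(3))
rows(p,R,[457.3,177.3,220],down(11.5),2)
a=bot.camera('top')[170:290,190:350];b=bot.camera('side')[120:270,300:450]
c=np.zeros((480,800,3),np.uint8);c[:300,:400]=cv2.resize(a,(400,300),interpolation=2);c[:400,400:]=cv2.resize(b,(400,400),interpolation=2)
cv2.imwrite('pics/c2.png',c)"
```

```text
[ 0.257  0.074 -0.147  1.352  0.037  3.141] [465.1 135.1 317.4] [[ 0.967  0.255 -0.011]
 [ 0.255 -0.966  0.035]
 [-0.002 -0.037 -0.999]]
0.0017 -0.0196 0.0495 -1.06 0.08 1.65
0.0011 -0.0205 0.0491 -1.06 0.08 1.65
```

View pics/c2.png

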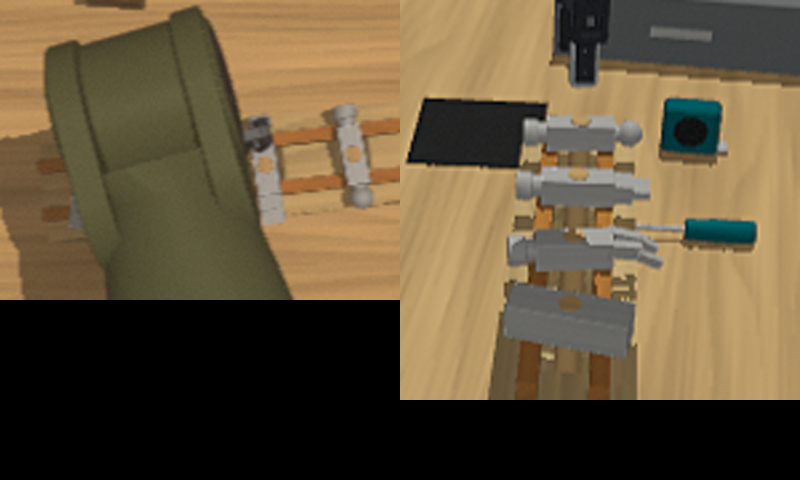

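Emit:
move_arm(
  deltas="0 0 0 0 0 -10 0.06;0 0 0 0 0 -10 0.06;0 0 0 0 0 -10 0.06;0 0 0 0 0 -10 0.06;0 0 0 0 0 -10 0.06",
)

```text
t: 3.45
tcp_pos: [465.3, 135.4, 318.2]
ee_rot: [-0.018, 0.843, 0.538, 0.006]
force: [0.7, -0.2, -0.2]
grip_width: 0.704
grip_force: 0.0
```

Emit:
move_arm(
  deltas="0 0 0 0 0 -10 0.06;0 0 0 0 0 -10 0.06;0 0 0 0 0 -10 0.06;0 0 0 0 0 -10 0.06;0 0 0 0 0 -10 0.06",
)

```text
t: 4.08
tcp_pos: [465.3, 135.4, 318.1]
ee_rot: [-0.014, 0.536, 0.844, 0.013]
force: [-0.1, 0.2, -0.4]
grip_width: 0.705
grip_force: 0.0
```

Emit:
move_arm(
  deltas="0 0 0 0 0 -10 0.06;0 0 0 0 0 -10 0.06;0 0 0 0 0 -10 0.06;0 0 0 0 0 -10 0.06;0 0 0 0 0 -10 0.06",
)

```text
t: 4.7
tcp_pos: [465.3, 135.4, 318.2]
ee_rot: [-0.007, 0.129, 0.991, 0.017]
force: [0.3, -0.2, -0.3]
grip_width: 0.7
grip_force: 0.0
```

Emit:
move_arm(
  deltas="0 0 0 0 0 -10 0.06;0 0 0 0 0 -10 0.06;0 0 0 0 0 -6 0.06;0 0 0 0 0 0 0.06",
)

```text
t: 5.2
tcp_pos: [465.3, 135.5, 318.1]
ee_rot: [-0.003, -0.094, 0.995, 0.018]
force: [0.7, -0.2, -0.5]
grip_width: 0.701
grip_force: 0.0
```

```bash
python3 -c "
from h import *
s=bot.sense();p,R=R0();print(s['joint_positions'].round(3),p.round(1),R.as_matrix().round(3))
rows(p,R,[457.3,177.3,240],down(191.5),3)"
```

```text
[ 0.258  0.073 -0.147  1.352  0.037  0.07 ] [465.3 135.5 318.1] [[-0.982 -0.187 -0.01 ]
 [-0.187  0.982  0.036]
 [ 0.003  0.037 -0.999]]
-0.0001 0.0132 0.0265 0.71 -0.05 -0.25
-0.0001 0.0135 0.0264 0.71 -0.05 -0.25
-0.0001 0.0138 0.0262 0.71 -0.05 -0.25
```

Emit:
move_arm(
  deltas="0 0.0135 0.0265 0.7 0 -0.25 0.06;0 0.0135 0.0265 0.7 0 -0.25 0.06;0 0.0135 0.0265 0.7 0 -0.25 0.06;0 0 0 0 0 0 0.06;0 0 0 0 0 0 0.06",
)

```text
t: 5.82
tcp_pos: [457.2, 177.5, 240.3]
ee_rot: [-0.001, -0.101, 0.995, 0.0]
force: [0.7, 0.6, 0.5]
grip_width: 0.707
grip_force: 0.0
```

```bash
python3 -c "
from h import *
s=bot.sense();p,R=R0();print(s['joint_positions'].round(3),p.round(1),R.as_matrix().round(3))
rows(p,R,[457.3,177.3,159],down(191.5),4)
b=bot.camera('side')[130:270,300:460]
cv2.imwrite('pics/c3.png',cv2.resize(b,(640,560),interpolation=2))"
```

```text
[ 3.700e-01  1.060e-01 -2.860e-01  1.182e+00  1.000e-03  1.670e-01] [457.2 177.5 240.3] [[-0.98  -0.201 -0.002]
 [-0.201  0.98   0.   ]
 [ 0.002  0.001 -1.   ]]
-0.0001 -0.0001 0.0203 0.01 -0.03 0.02
-0.0001 -0.0001 0.0203 0.01 -0.03 0.02
-0.0 -0.0001 0.0203 0.01 -0.03 0.02
-0.0 -0.0001 0.0203 0.01 -0.03 0.02
```

View pics/c3.png

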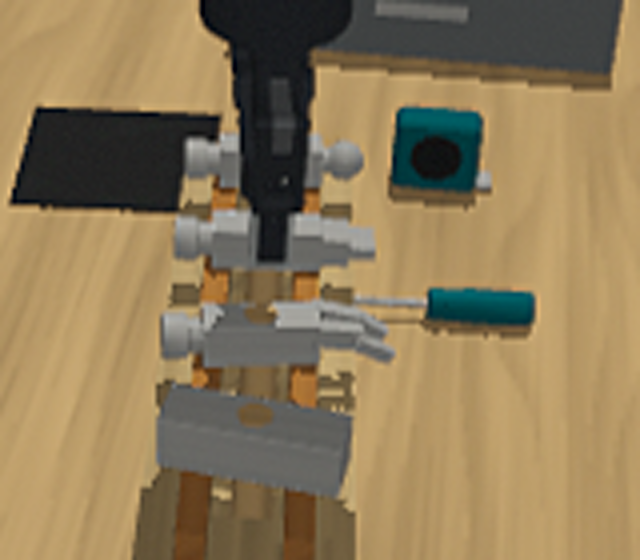

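The fingers stand over the claw hammer (its peg near crop pixel 260,312), centred between the battens. Next I descend and grip.

Emit:
move_arm(
  deltas="0 0 0.03 0 0 0 0.06;0 0 0.02 0 0 0 0.06;0 0 0.015 0 0 0 0.06;0 0 0.01 0 0 0 0.06;0 0 0.006 0 0 0 0.06",
)

```text
t: 6.5
tcp_pos: [456.7, 177.8, 158.3]
ee_rot: [-0.001, -0.101, 0.995, 0.0]
force: [0.2, 0.0, 0.2]
grip_width: 0.705
grip_force: 0.0
```

Emit:
move_arm(
  deltas="0 0 0 0 0 0 0.06;0 0 0 0 0 0 0.035;0 0 0 0 0 0 0.03;0 0 0 0 0 0 0.026;0 0 0 0 0 0 0.022",
  squeeze=30,
)

```text
t: 7.12
tcp_pos: [456.8, 177.5, 158.8]
ee_rot: [-0.001, -0.102, 0.995, -0.0]
force: [0.7, -2.3, 5.3]
grip_width: 0.28
grip_force: 30.0
```

```bash
python3 -c "
from h import *
s=bot.sense();p,R=R0();print(s['joint_positions'].round(3),p.round(1),s['force'],s['ft_torque'])
b=bot.camera('side')[130:270,300:460]
cv2.imwrite('pics/c4.png',cv2.resize(b,(640,560),interpolation=2))"
```

```text
[ 0.371  0.154 -0.421  0.998  0.     0.167] [456.8 177.5 158.8] [ 0.6668718  -2.30011273  5.28811542] [-0.6565314 -0.0625035  0.0664515]
```

View pics/c4.png

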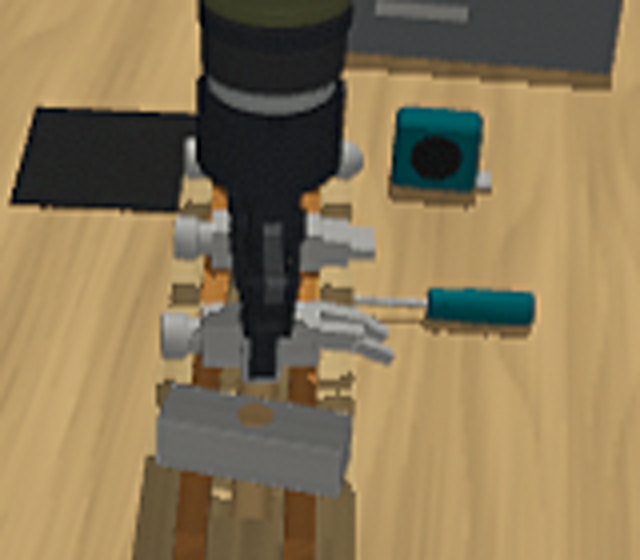

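Emit:
move_arm(
  deltas="0 0 0 0 0 0 0.018;0 0 0 0 0 0 0.018;0 0 -0.01 0 0 0 0.018;0 0 -0.02 0 0 0 0.018;0 0 -0.025 0 0 0 0.018",
  squeeze=110,
)

```text
t: 7.8
tcp_pos: [455.5, 178.0, 213.2]
ee_rot: [-0.003, -0.102, 0.995, 0.0]
force: [0.6, 0.4, -3.3]
grip_width: 0.262
grip_force: 107.5
```

Emit:
move_arm(
  deltas="0 0 -0.03 0 0 0 0.018;0 0 -0.03 0 0 0 0.018;0 0 -0.03 0 0 0 0.018;0 0 -0.03 0 0 0 0.018;0 0 -0.02 0 0 0 0.018",
)

```text
t: 8.43
tcp_pos: [456.8, 178.3, 354.6]
ee_rot: [-0.002, -0.102, 0.995, 0.001]
force: [-0.2, -0.5, -4.4]
grip_width: 0.264
grip_force: 107.5
```

Emit:
move_arm(
  deltas="0 0 -0.02 0 0 0 0.018;0 0 0 0 0 0 0.018",
)

```text
t: 8.68
tcp_pos: [457.4, 178.4, 374.3]
ee_rot: [-0.001, -0.102, 0.995, 0.001]
force: [-0.4, -0.3, -3.1]
grip_width: 0.261
grip_force: 107.5
```

```bash
python3 -c "
from h import *
s=bot.sense();p,R=R0();print(s['joint_positions'].round(3),p.round(1),s['force'],s['ft_torque'])
cv2.imwrite('pics/c5.png',bot.camera('side'))"
```

```text
[ 0.37   0.088 -0.004  1.48   0.002  0.167] [457.4 178.4 374.3] [-0.4260424  -0.34045165 -3.13870582] [ 0.00574646 -0.01081952 -0.00399763]
```

View pics/c5.png

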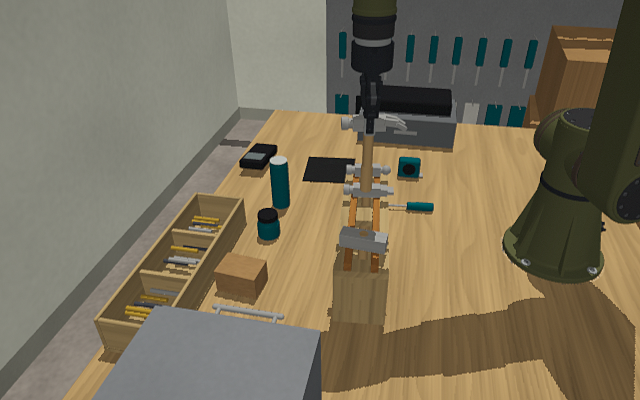

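```bash
python3 -c "
from h import *
p,R=R0()
p,R=rows(p,R,[500,-270,430],down(185),10)"
```

```text
0.0049 -0.0447 -0.0057 0.01 -0.02 0.67
0.0044 -0.0448 -0.0057 0.01 -0.02 0.67
0.0038 -0.0449 -0.0057 0.01 -0.02 0.67
0.0033 -0.0449 -0.0057 0.01 -0.02 0.67
0.0028 -0.0449 -0.0057 0.01 -0.02 0.67
0.0023 -0.045 -0.0057 0.01 -0.02 0.67
0.0017 -0.045 -0.0057 0.01 -0.02 0.67
0.0012 -0.045 -0.0057 0.01 -0.02 0.67
0.0007 -0.045 -0.0057 0.01 -0.02 0.67
0.0002 -0.045 -0.0057 0.01 -0.02 0.67
```

Next I move and tilt by 20°, to sample the kinematics.

Emit:
move_arm(
  deltas="0.002 -0.02 -0.006 0 0 0 0.018;0.005 -0.045 -0.006 0 0 0.7 0.018;0.004 -0.045 -0.006 0 0 0.7 0.018;0.0035 -0.045 -0.006 0 0 0.7 0.018;0.003 -0.045 -0.006 0 0 0.7 0.018",
)

```text
t: 9.35
tcp_pos: [476.6, -23.1, 401.9]
ee_rot: [-0.003, -0.077, 0.997, 0.001]
force: [1.4, -0.5, -3.3]
grip_width: 0.264
grip_force: 108.2
```

Emit:
move_arm(
  deltas="0.002 -0.045 -0.006 0 0 0.7 0.018;0.002 -0.045 -0.006 0 0 0.7 0.018;0.001 -0.045 -0.006 0 0 0.7 0.018;0.001 -0.045 -0.006 0 0 0.7 0.018;0 -0.045 -0.005 0 0 0.7 0.018",
)

```text
t: 9.98
tcp_pos: [500.3, -247.0, 430.8]
ee_rot: [-0.002, -0.047, 0.999, 0.001]
force: [1.3, 0.5, -3.8]
grip_width: 0.264
grip_force: 108.2
```

Emit:
move_arm(
  deltas="0 -0.02 0 0 0 0.7 0.018;0 0 0 0 4 0 0.018;0 0 0 0 8 0 0.018;0 0 0 0 8 0 0.018;0 0 0 0 0 0 0.018",
)

```text
t: 10.6
tcp_pos: [505.4, -265.0, 425.2]
ee_rot: [-0.179, -0.042, 0.983, -0.004]
force: [-0.6, -0.3, -3.4]
grip_width: 0.266
grip_force: 108.4
```

```bash
python3 -c "
from h import *
s=bot.sense();p,R=R0();print(s['joint_positions'].round(4),p.round(1),R.as_matrix().round(3))
q=[(.3142,-.048,599.5,230.5),(.3055,.2848,601,383.9),(.106,-.286,490.5,240.3),(.154,-.421,490.1,158.8),(.088,-.004,490.9,374.3)]
A=[];b=[]
for q2,q3,r,z in q:
    e=q3-q2
    A+=[[1,0,np.sin(q2),np.cos(e),-np.sin(e)],[0,1,np.cos(q2),np.sin(e),np.cos(e)]];b+=[r,z]
x,res,_,_=np.linalg.lstsq(np.array(A),np.array(b),rcond=None);print(x,np.array(A)@x-b)
a,zb,L1,u,v=x;j=s['joint_positions'];e=j[2]-j[1]
rw=a+L1*np.sin(j[1])+u*np.cos(e)-v*np.sin(e);zw=zb+L1*np.cos(j[1])+u*np.sin(e)+v*np.cos(e)
W=np.array([rw*np.cos(j[0]),rw*np.sin(j[0]),zw]) # = wrist - d*ez
z=R.as_matrix()[:,2];k=z+np.array([0,0,1]);print('d',k@(p-W)/(k@k),p-W,k)
"
```

```text
[-0.3922  0.5957  0.7568  2.0576 -0.1568 -0.451 ] [ 505.4 -265.   425.2] [[-0.932 -0.083 -0.352]
 [-0.08   0.996 -0.024]
 [ 0.353  0.006 -0.936]]
[  -1.68843329 -182.52262842  527.16014535  441.97379095   72.78120334] [ 0.82050311 -0.21665957 -0.74887717 -0.05433765 -0.16021541 -0.21132778
 -0.44432489  0.31549787  0.53291437  0.16682712]
d 447.2918852041751 [-158.71226785    9.71363873   28.64503405] [-0.35177094 -0.02353516  0.0642098 ]
```

```bash
cat >> h.py <<'E'
def ik(p,R):
    M=R.as_matrix();W=np.array(p)-447*M[:,2];q1=np.arctan2(W[1],W[0]);r=np.hypot(*W[:2])+1.7;h=W[2]-264.8
    L1=527.2;L2=np.hypot(442,72.8);psi=np.arctan2(72.8,442);D=np.hypot(r,h)
    i=np.arccos((L1**2+L2**2-D**2)/(2*L1*L2));q3=i-np.pi/2-psi
    sh=np.arccos((L1**2+D**2-L2**2)/(2*L1*D));q2=np.pi/2-np.arctan2(h,r)-sh
    z=M[:,2];f=np.array([np.cos(q1),np.sin(q1),0]);l=np.array([-f[1],f[0],0])
    q5=np.arcsin(z@l);P=np.arctan2(-z[2],z@f);q4=P-q2+q3
    x0=-np.sin(P)*f-np.cos(P)*np.array([0,0,1]);y0=np.cross(np.cos(P)*f-np.sin(P)*np.array([0,0,1]),x0)
    B=Ro.from_matrix(np.c_[x0,y0,np.cross(x0,y0)])
    q6=(Ro.from_euler('x',q5)*B.inv()*R).as_rotvec()[2]
    return np.array([q1,q2,q3,q4,q5,q6])
E
python3 - <<'E'
from h import *
p,R=R0();print(ik(p,R).round(3))
F=Ro.from_matrix(np.array([[0,0,-1],[0,1,0],[1,0,0]]).T)
lo,hi=[-2.67,-.69,-1.03,-2.08,-1.42,-3.14],[2.67,1.73,1.25,2.16,1.45,3.14]
p1=np.array([521,-300,510]);w=(R.inv()*F).as_rotvec();print(np.degrees(w))
for t in np.linspace(0,1,13):
    q=ik(p+(p1-p)*min(1,t*1.5),R*Ro.from_rotvec(w*t));print(q.round(2),np.minimum(q-lo,hi-q).min().round(2))
n=14
rows(p,R,p1,F,n)
E
```

```text
[-0.367  0.57   0.712  2.043 -0.149 -0.427]
[   3.54259402 -110.58195904    4.37773035]
[-0.37  0.57  0.71  2.04 -0.15 -0.43] 0.12
[-0.41  0.44  0.58  1.88 -0.09 -0.49] 0.28
[-0.47  0.32  0.44  1.72 -0.03 -0.55] 0.44
[-0.55  0.2   0.3   1.57  0.06 -0.61] 0.59
[-0.63  0.09  0.17  1.42  0.17 -0.67] 0.74
[-0.73 -0.01  0.03  1.27  0.3  -0.74] 0.68
[-0.84 -0.09 -0.1   1.13  0.45 -0.8 ] 0.6
[-0.96 -0.15 -0.23  0.99  0.61 -0.85] 0.54
[-1.08 -0.19 -0.36  0.85  0.79 -0.88] 0.5
[-1.18 -0.22 -0.52  0.65  0.97 -0.88] 0.47
[-1.26 -0.21 -0.66  0.39  1.13 -0.81] 0.32
[-1.31 -0.16 -0.8  -0.06  1.27 -0.56] 0.18
[-1.33 -0.07 -0.91 -0.84  1.33  0.  ] 0.12
0.0013 -0.0025 -0.006 0.25 -7.9 0.31
0.0004 -0.0026 -0.0061 0.25 -7.9 0.31
-0.0004 -0.0026 -0.0061 0.25 -7.9 0.31
-0.0013 -0.0026 -0.006 0.25 -7.9 0.31
-0.0021 -0.0026 -0.0057 0.25 -7.9 0.31
-0.0029 -0.0027 -0.0054 0.25 -7.9 0.31
-0.0036 -0.0027 -0.0049 0.25 -7.9 0.31
-0.0042 -0.0027 -0.0044 0.25 -7.9 0.31
-0.0048 -0.0027 -0.0037 0.25 -7.9 0.31
-0.0053 -0.0026 -0.003 0.25 -7.9 0.31
-0.0057 -0.0026 -0.0023 0.25 -7.9 0.31
-0.0059 -0.0026 -0.0014 0.25 -7.9 0.31
-0.0061 -0.0026 -0.0006 0.25 -7.9 0.31
-0.0061 -0.0025 0.0003 0.25 -7.9 0.31
```

Emit:
move_arm(
  deltas="0.001 -0.0025 -0.006 0.25 -4 0.3 0.018;0.0005 -0.0025 -0.006 0.25 -8 0.3 0.018;0 -0.0025 -0.006 0.25 -8 0.3 0.018;-0.001 -0.0025 -0.006 0.25 -8 0.3 0.018;-0.002 -0.0025 -0.006 0.25 -8 0.3 0.018",
)

```text
t: 11.22
tcp_pos: [507.2, -276.9, 464.8]
ee_rot: [0.143, -0.03, 0.989, -0.009]
force: [-0.5, -0.1, -3.0]
grip_width: 0.266
grip_force: 108.3
```

Emit:
move_arm(
  deltas="-0.003 -0.0025 -0.0055 0.25 -8 0.3 0.018;-0.0035 -0.0025 -0.005 0.25 -8 0.3 0.018;-0.004 -0.0025 -0.0045 0.25 -8 0.3 0.018;-0.005 -0.0025 -0.0035 0.25 -6 0.3 0.018;-0.005 -0.0025 -0.003 0.25 -6 0.3 0.018",
)

```text
t: 11.85
tcp_pos: [513.4, -287.5, 493.3]
ee_rot: [0.44, -0.017, 0.898, -0.009]
force: [0.2, -1.1, -3.2]
grip_width: 0.263
grip_force: 108.4
```

```bash
python3 - <<'E'
from h import *
s=bot.sense();p,R=R0();print(s['joint_positions'].round(3),ik(p,R).round(3),p.round(1),R.as_matrix().round(3),s['force'],s['ft_torque'])
F=Ro.from_matrix(np.array([[0,0,-1],[0,1,0],[1,0,0]]).T)
p1=np.array([521,-300,520]);rows(p,R,p1,F,10)
E
```

```text
[-0.851 -0.294 -0.433  0.727  0.637 -0.647] [-1.063 -0.224 -0.414  0.819  0.763 -0.87 ] [ 513.4 -287.5  493.3] [[-0.612 -0.023  0.791]
 [-0.038  0.999 -0.   ]
 [-0.79  -0.03  -0.612]] [ 0.23825313 -1.06336393 -3.15260202] [-1.34579346e-03  1.43540521e+00 -6.33135380e-02]
-0.0025 -0.0013 -0.001 0.07 -3.77 0.21
-0.0026 -0.0013 -0.0009 0.07 -3.77 0.21
-0.0027 -0.0013 -0.0007 0.07 -3.77 0.21
-0.0027 -0.0013 -0.0005 0.07 -3.77 0.21
-0.0027 -0.0013 -0.0003 0.07 -3.77 0.21
-0.0028 -0.0013 -0.0001 0.07 -3.77 0.21
-0.0028 -0.0013 0.0 0.07 -3.77 0.21
-0.0028 -0.0013 0.0002 0.07 -3.77 0.21
-0.0027 -0.0013 0.0004 0.07 -3.77 0.21
-0.0027 -0.0013 0.0006 0.07 -3.77 0.21
```

Emit:
move_arm(
  deltas="-0.0025 -0.0013 -0.001 0 -3.8 0.2 0.018;-0.0025 -0.0013 -0.001 0 -3.8 0.2 0.018;-0.0025 -0.0013 -0.0005 0 -3.8 0.2 0.018;-0.0025 -0.0013 -0.0005 0 -3.8 0.2 0.018;-0.0025 -0.0013 0 0 -3.8 0.2 0.018",
)

```text
t: 12.48
tcp_pos: [517.5, -293.2, 505.1]
ee_rot: [0.582, -0.01, 0.813, -0.002]
force: [0.6, -0.1, -3.2]
grip_width: 0.266
grip_force: 108.6
```

Emit:
move_arm(
  deltas="-0.003 -0.0013 0 0 -3.8 0.2 0.018;-0.003 -0.0013 0 0 -3.8 0.2 0.018;-0.003 -0.0013 0 0 -3.8 0.2 0.018;-0.0025 -0.0013 0.0005 0 -3.8 0.2 0.018;0 0 0 0 -2 0 0.018",
)

```text
t: 13.1
tcp_pos: [523.2, -301.6, 524.1]
ee_rot: [0.696, -0.008, 0.718, 0.003]
force: [0.8, -0.7, -3.3]
grip_width: 0.264
grip_force: 108.7
```

Emit:
move_arm(
  deltas="0 0 0 0 0 0 0.018;0 0 0 0 0 0 0.018",
)

```text
t: 13.35
tcp_pos: [523.6, -301.8, 520.2]
ee_rot: [0.693, -0.005, 0.72, 0.006]
force: [-0.3, 0.1, -2.9]
grip_width: 0.265
grip_force: 108.7
```

```bash
python3 - <<'E'
from h import *
s=bot.sense();p,R=R0();print(s['joint_positions'].round(3),p.round(1),R.as_matrix().round(3),s['force'],s['ft_torque'])
F=Ro.from_matrix(np.array([[0,0,-1],[0,1,0],[1,0,0]]).T)
rows(p,R,np.array([500,-300,500]),F,3)
c=np.vstack([bot.camera('top'),bot.camera('side')])
cv2.imwrite('pics/c6.png',cv2.resize(c,(480,600)))
E
```

```text
[-1.009 -0.285 -1.026 -0.667  1.023 -0.062] [ 523.6 -301.8  520.2] [[-0.038 -0.015  0.999]
 [ 0.     1.     0.015]
 [-0.999  0.001 -0.038]] [-0.34476951  0.14037677 -2.87768567] [-0.04481314  1.843752   -0.01397323]
0.007 0.0007 -0.0076 0.29 -0.73 -0.01
0.0069 0.0007 -0.0077 0.29 -0.73 -0.01
0.0068 0.0006 -0.0078 0.29 -0.73 -0.01
```

View pics/c6.png

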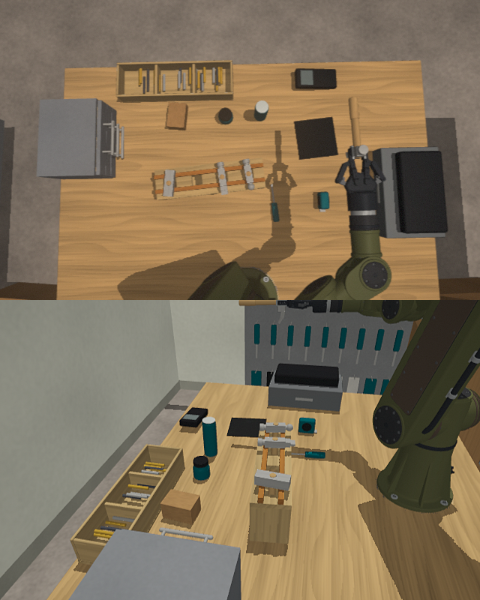

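Top view: the handle lies level over the mat and the other hammers are still in the rack. Joint 3 is near its range limit, so I raise the tool 45 mm and level the last 2°.

Emit:
move_arm(
  deltas="-0.015 0 0 0 0 0 0.018;-0.015 0 0 0 0 0 0.018;-0.015 0 0 0.4 -1 0 0.018;0 0 0 0.4 -1.2 0 0.018;0 0 0 0 0 0 0.018",
)

```text
t: 14.08
tcp_pos: [525.8, -302.1, 561.8]
ee_rot: [0.706, 0.001, 0.708, 0.003]
force: [0.3, -0.3, -4.0]
grip_width: 0.265
grip_force: 108.7
```

Emit:
move_arm(
  deltas="0 0 0 0 0 0 0.018;0 0 0 0 0 0 0.018",
)

```text
t: 14.32
tcp_pos: [526.2, -303.0, 563.7]
ee_rot: [0.707, 0.001, 0.708, 0.002]
force: [0.2, -0.0, -3.8]
grip_width: 0.263
grip_force: 108.7
```

```bash
python3 - <<'E'
from h import *
s=bot.sense();p,R=R0();print(s['joint_positions'].round(3),s['dq'].round(3),p.round(1),R.as_matrix().round(3),p+R.apply([0,0,134]))
b=bot.camera('top')
cv2.imwrite('pics/c7.png',cv2.resize(b[100:300,190:540],(700,400),interpolation=2))
E
```

```text
[-0.999 -0.322 -0.991 -0.667  1.     0.002] [ 0.     0.001  0.007 -0.004  0.002  0.   ] [ 526.2 -303.   563.7] [[-0.001 -0.001  1.   ]
 [ 0.004  1.     0.001]
 [-1.     0.004 -0.001]] [ 660.16518139 -302.80949389  563.56737087]
```

View pics/c7.png

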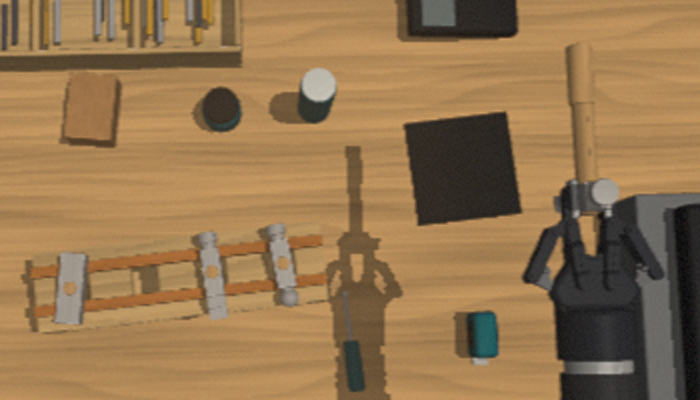

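```bash
python3 -c "
from h import *
print(ray('top',(480,123),563)); print(bot.hand_in())"
```

```text
[ 659.83103093 -305.47042861  563.        ]
the job is handed in; nothing more can be done
None
```

I handed the job in with the claw hammer gripped level and still, its handle pointing to the far side. The handle's end is over the mat, about 44 mm inside its far edge, and the hammer is well over 15 cm above the counter. The other hammers and everything else stayed where they were, and I haven't seen the judge's verdict.

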